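Trace the surviving rim of a mended bowl

ROBOT

A 7-joint arm with a two-finger parallel gripper is mounted at the origin on the work surface. World frame = base frame: x ahead of the robot, y to its left, z up, the work surface at z = 0. Lengths are in m, angles in rad, forces in N, time in s.
With the tool pointing down it reaches from about 0.425 to 0.925 m from the base axis. Payload 6.8 kg.
Tool frame: the origin (TCP) lies between the finger pads, 19 mm behind the fingertips; this is the grasp point; z points along the fingers, y is the line along which they close (so a half turn about z gives the same grasp; the last joint's range is limited). The gripper opens to 85 mm and grips with 20 to 120 N. Pads are 22 mm wide; open, the fingers measure 114 mm over their backs; the gripper's body (76 mm by 85 mm) begins 54 mm behind the grasp point. The pads swing forward as they close: fully open they stand 13 mm farther back than shut.
Start: joints at [-1.427, 0.477, 0.022, 1.555, -0.011, 1.109, -0.083], TCP at [0.168, 0.654, 0.25] pointing down, gripper open.
Joint ranges: [-2.96, 2.96], [-0.34, 2.1], [-1.41, 1.46], [0.24, 2.44], [-1.37, 4.51], [0.17, 1.92], [-2.96, 2.96]. Speed limits (rad/s): [2.39, 2.39, 3.14, 3.14, 3.14, 3.14, 3.14].

INTERFACE

Orientations are given as a rotation vector (axis times angle).
In Python, from bench import r gives the robot as it stands. The module is installed in compiled form; this text tells all that it offers.
- The arm moves only by the tool servo_tool, never from a script. Its argument "commands" is a list of rows, each a list of 7 numbers: the turn, a rotation vector about the world's x, y, z in degrees, then the shift along the world's x, y, z in mm, then the closure, from 0 (fully open) to 1 (shut). A call has 1 to 5 rows; each row is the pose to reach, as a shift and turn from the pose commanded when the call began; what a row does not reach only later rows make up. A row lasts 1/12 s, in which the tool goes at most 41.7 mm and 7.16 degrees, less where a joint would pass 70% of its speed; a pose out of reach is approached as far as the arm can. A call with a gripper value outside its range is refused whole. The fingers move at their own pace and stop on an object; "force" is the grip in N (left out, the last holds). Time passes only in rows, so rows that repeat a pose let the fingers close. It gives the time, the measured TCP pose, the force, the opening and the grip force at its end, in the units of the state.
- r.get_obs(): the state, without advancing time (a new reading comes with each control period).
- r.grab_frame(name): name is "scene" or "top" or "wrist"; returns (picture, depth): 480x640x3 uint8, blue, green, red; 480x640 float32, m along the optical axis (not along the pixel's ray), 0 where there is no reading.
- r.camera_info(name): a dict with "vertical_fov" (degrees; the focal length in pixels is half the picture's height over the tangent of half this angle, whatever the lens; pixels are square), "cx", "cy" (the principal point, pixels), "cam_to_world" (4x4, takes a point from camera to world coordinates); the wrist camera has in their place "T_tool_cam" (4x4, takes a point from camera to tool coordinates, whose origin is the TCP and whose axes are the flange's). Camera axes: x right, y up, looking along -z (the intrinsics and any distortion apply to the point x, -y, -z); pixel columns grow to the right and rows downward; lengths in m; the calibration is good to about 2 mm. A picture is of the moment at which its call begins: read the wrist's pose just before it. camera_info takes no time and is no camera call.
- r.hand_in(): hands the job in; it is judged then, once.
The state is a dict: "clock": time; "joints": joint angles; "qvel": joint speeds; "tau": joint torques, N m; "tcp_pos": TCP position; "orientation": TCP orientation; "contact_force": force on the tool from outside, world axes, zero at the start; "moment": the same for the moment, N m; "grip_width": finger opening in m; "gripper_force": force on a finger pad.
Only numpy, scipy, OpenCV 4.12 (cv2) and the standard library are available. Lean on these libraries where they do the work, as an engineer would, in place of code of your own. Each camera call takes 0.05 s, during which the arm holds its last target. There are 200 camera calls.

TASK

Show how much of the mended bowl's rim survives: starting at the broken end of the rim beside the lug handle, trace the top edge of the rim with the fingertips, all the way round the surviving arc to its other broken end, keeping the tips right over the edge and no more than a centimetre or two above it (a light touch is fine). Then lift the hand clear. Do not push, tip or lift the bowl, and leave the other things where they are.

Things in the scene. Friction and masses are not known exactly. Their poses are not given: they have to be found in the camera images.
- bowl: Mended loose terracotta bowl, about 0.8 kg, upright, base 140 mm across, wall 8 mm. Its rim survives over a bit more than half the circle: a 12 mm wide round bead, its middle at radius 96 mm, its level top 76 mm above the origin, from 95 degrees (lug end) through 0 (+x) to -95 (plain end), counted from +x towards +y. The rest is broken off jagged 20 to 40 mm high. Origin: centre of underside, z up
- rim0 (a point): Point on top of the rim, mid-bead, at the broken end beside the lug handle: the trace starts here.
- rim1 (a point): Point on top of the rim, mid-bead, at 71.25 degrees, next along the surviving rim after rim0 (about 40 mm on).
- rim2 (a point): Point on top of the rim, mid-bead, at 47.5 degrees, next along the surviving rim after rim1 (about 40 mm on).
- rim3 (a point): Point on top of the rim, mid-bead, at 23.75 degrees, next along the surviving rim after rim2 (about 40 mm on).
- rim4 (a point): Point on top of the rim, mid-bead, at 0 degrees, next along the surviving rim after rim3 (about 40 mm on).
- rim5 (a point): Point on top of the rim, mid-bead, at -23.75 degrees, next along the surviving rim after rim4 (about 40 mm on).
- rim6 (a point): Point on top of the rim, mid-bead, at -47.5 degrees, next along the surviving rim after rim5 (about 40 mm on).
- rim7 (a point): Point on top of the rim, mid-bead, at -71.25 degrees, next along the surviving rim after rim6 (about 40 mm on).
- lug (a point): Middle of the bowl's only handle, a horizontal loop of 14 mm bar, 66 mm wide, on the outside of the wall at 76 degrees: it reaches 129 mm from the bowl's axis and its top lies 17 mm below the rim's top.
- rim8 (a point): Point on top of the rim, mid-bead, at the plain broken end, away from the handle: the trace ends here.
- juglet: Bystander: small loose closed terracotta jug, 68 mm across, 86 mm tall, standing beside the bowl. Origin: centre of its underside.
- sherd: Bystander: small loose curved terracotta sherd, about 60 by 35 mm, lying on the table off the bowl's broken side, under 25 mm high. Origin: near its middle, at the table.
- brush: Bystander: loose hand brush lying on the table beside the bowl, along its own x, under 40 mm high. Origin: its underside, near the middle.
- dish: Fixed shallow white enamel dish of sherds, 190 mm across, the heaped sherds up to about 80 mm high, well off to the left of the bowl. Origin: centre of its underside.

How it is judged:
On the way, in this order (a step that is already met when the one before it is completed fails the run):
1. the fingertips are just above the rim's end beside the lug handle (horizontal distance between the grasp point and rim0 below 0.016 m and z of the grasp point in the frame of bowl between 0.079 and 0.121 m), for 0.05 s.
2. they have followed the rim to mark 1 of 8 (horizontal distance between the grasp point and rim1 below 0.016 m and z of the grasp point in the frame of bowl between 0.079 and 0.121 m), for 0.05 s.
3. they have followed the rim to mark 2 of 8 (horizontal distance between the grasp point and rim2 below 0.016 m and z of the grasp point in the frame of bowl between 0.079 and 0.121 m), for 0.05 s.
4. they have followed the rim to mark 3 of 8 (horizontal distance between the grasp point and rim3 below 0.016 m and z of the grasp point in the frame of bowl between 0.079 and 0.121 m), for 0.05 s.
5. they have followed the rim to mark 4 of 8 (horizontal distance between the grasp point and rim4 below 0.016 m and z of the grasp point in the frame of bowl between 0.079 and 0.121 m), for 0.05 s.
6. they have followed the rim to mark 5 of 8 (horizontal distance between the grasp point and rim5 below 0.016 m and z of the grasp point in the frame of bowl between 0.079 and 0.121 m), for 0.05 s.
7. they have followed the rim to mark 6 of 8 (horizontal distance between the grasp point and rim6 below 0.016 m and z of the grasp point in the frame of bowl between 0.079 and 0.121 m), for 0.05 s.
8. they have followed the rim to mark 7 of 8 (horizontal distance between the grasp point and rim7 below 0.016 m and z of the grasp point in the frame of bowl between 0.079 and 0.121 m), for 0.05 s.
9. they have reached the rim's other broken end (horizontal distance between the grasp point and rim8 below 0.016 m and z of the grasp point in the frame of bowl between 0.079 and 0.121 m), for 0.05 s.
At the end, for the whole second after the job is handed in: Rim marks 0 to 8 passed in order (TCP within 16 mm of each from above, 3 to 45 mm over the rim top; tips about 19 mm below the TCP); then TCP over 80 mm from rim8, bowl upright, at rest and within 15 mm of its start, juglet, sherd and brush within 20 mm of theirs (distance between the grasp point and rim8 above 0.08 m and distance of bowl from where it was at the start of the episode below 0.015 m and angle between bowl's own z axis and vertical below 0.05 rad and linear speed of bowl below 0.02 m/s and distance of each of juglet, sherd, brush from where it was at the start of the episode below 0.02 m); the robot touches nothing.
It fails at once if the bowl is pushed along, lifted (more than 15 mm) or turned (rim more than 20 mm) (distance of bowl from where it was at the start of the episode above 0.015 m or distance of rim4 from where it was at the start of the episode above 0.02 m).
It fails at once if the bowl is tipped (angle between bowl's own z axis and vertical above 0.15 rad).
It fails at once if the bowl is pressed hard (over 20 N) (contact force between the fingers and bowl above 20 N).
It fails at once if the juglet, sherd or brush is moved more than 20 mm (distance of any of juglet, sherd, brush from where it was at the start of the episode above 0.02 m).
It also fails if it takes over 50 s, if anything falls off the work surface, if the arm or the gripper's body presses on something with over 40 N, if the wrist force passes 120 N, or if a joint passes its speed limit or range.

## Working session

There is one attempt and no reset: what is moved stays moved. The work goes in short steps, Python scripts to look and compute and a tool call to move; the robot and the scene stay as the last step left them, time stands still between calls to the robot, and variables do not carry over. Pictures are saved under pics/ and viewed, at most 10 in all, crops included, and the job is handed in when it is done.

Besides the shell and the picture viewer there is one more tool, called after "Call:" by a JSON object that holds its "name" and its "arguments", one argument or row to a line. servo_tool: Moves the arm, as the interface text tells. Its arguments: {"type":"object","properties":{"commands":{"type":"array"},"force":{"type":"number"}},"required":["commands"]}

```bash
mkdir -p pics
cat > h.py <<'E'
import numpy as np, cv2, pickle
from bench import r
def cloud(name):
    im,d=r.grab_frame(name); c=r.camera_info(name)
    f=240/np.tan(np.radians(c["vertical_fov"])/2)
    v,u=np.mgrid[:480,:640]
    P=np.stack([(u-c["cx"])/f*d,-(v-c["cy"])/f*d,-d],-1)
    T=np.array(c["cam_to_world"]); W=P@T[:3,:3].T+T[:3,3]; W[d==0]=np.nan
    return im,W,c
E
python3 - <<'E'
from h import *
o=r.get_obs(); print(o)
for n in("scene","top"):
    im,W,c=cloud(n); cv2.imwrite(f"pics/{n}.png",im); np.savez(f"{n}.npz",im=im,W=W); print(n,c)
print(r.camera_info("wrist"))
E
```

```text
{'clock': 0.0, 'joints': array([-1.42708852,  0.47780452,  0.02235489,  1.55644143, -0.01151566,
        1.10933377, -0.08308952]), 'qvel': array([ 0.00024184, -0.00082759, -0.00091382,  0.00186429, -0.00130921,
       -0.00019588, -0.00145835]), 'tau': array([-7.90620452e-04, -5.96460450e+01,  1.60742920e+00, -2.81185806e+01,
        1.23997981e-02,  9.38919053e-03, -1.04335842e-05]), 'tcp_pos': array([0.16805647, 0.65316217, 0.24902726]), 'orientation': array([-3.94463330e-01, -3.11662508e+00,  2.91525523e-03]), 'contact_force': array([-0.07068967,  0.05926612, -0.27409512]), 'moment': array([ 0.02660277, -0.03508195, -0.03846219]), 'gripper_force': 0.0, 'grip_width': 0.08541130721088994}
scene {'vertical_fov': 43.774580796875085, 'cx': 314.51465608653837, 'cy': 240.0373288440408, 'cam_to_world': array([[ 0.14687454, -0.8575536 ,  0.49298042,  1.13497408],
       [ 0.98913678,  0.13036669, -0.06791868,  0.0938406 ],
       [-0.00602432,  0.49760059,  0.86738536,  1.01409082],
       [ 0.        ,  0.        ,  0.        ,  1.        ]])}
top {'vertical_fov': 44.06254076712786, 'cx': 312.8108405536328, 'cy': 255.0665127894621, 'cam_to_world': array([[ 0.01841675,  0.98868614, -0.14886418,  0.38621861],
       [-0.99982735,  0.01784407, -0.0051818 ,  0.1750904 ],
       [-0.00246683,  0.14893391,  0.98884408,  1.34533295],
       [ 0.        ,  0.        ,  0.        ,  1.        ]])}
{'vertical_fov': 66.23403337826367, 'cx': 328.12216108051194, 'cy': 243.09479162197354, 'T_tool_cam': array([[-4.02499181e-05,  9.48857475e-01,  3.15704752e-01,
         8.01798338e-02],
       [ 9.99999619e-01,  3.13629152e-04, -8.15126986e-04,
         7.28845115e-05],
       [-8.72453548e-04,  3.15704598e-01, -9.48857126e-01,
        -1.24223692e-01],
       [ 0.00000000e+00,  0.00000000e+00,  0.00000000e+00,
         1.00000000e+00]])}
```

View pics/scene.png

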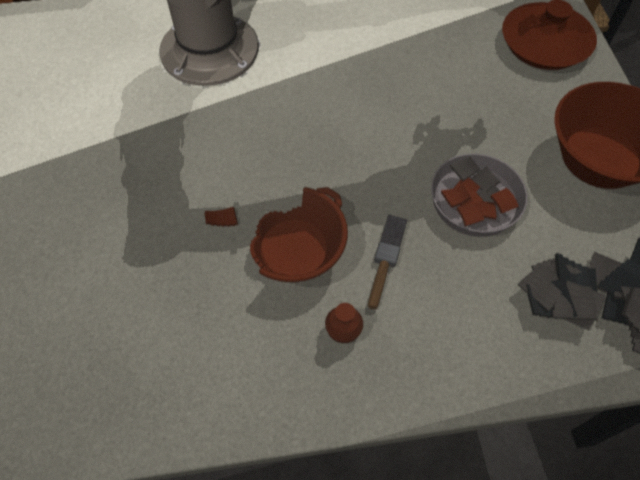

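View pics/top.png

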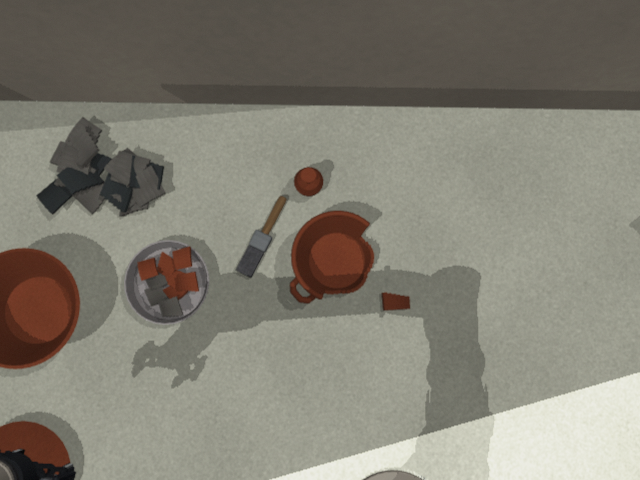

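Both views show the bowl: in the scene view at about (300,240) with the lug at (328,198), and in the top view at about (335,255) with the lug at (303,290). The broken side is right in the top view. The juglet is at (308,181), the brush at (262,237) and the sherd at (396,301), all in the top view. Next I measure the rim from both depth views.

```bash
cat > m.py <<'E'
from h import *
from scipy.optimize import least_squares
def red(im):
    h=cv2.cvtColor(im,cv2.COLOR_BGR2HSV); return ((h[...,0]<12)|(h[...,0]>172))&(h[...,1]>120)
for n,seed in(("top",(335,255)),("scene",(300,240))):
    z=np.load(n+".npz"); im,W=z["im"],z["W"]
    k,lab=cv2.connectedComponents(red(im).astype(np.uint8)); m=lab==lab[seed[1],seed[0]]
    P=W[m]; P=P[np.isfinite(P).all(1)]
    zz=P[:,2]; print(n,m.sum(),"z pct",np.percentile(zz,[1,50,95,99,99.8]).round(4))
    tab=W[(np.abs(W[...,0]-.55)<.3)&(np.abs(W[...,1]-.1)<.2)&(W[...,2]<.01)]; print(" table z",np.nanmedian(tab[:,2]).round(4))
    zt=np.percentile(zz,99); T=P[zz>zt-.006]
    f=least_squares(lambda p:np.hypot(T[:,0]-p[0],T[:,1]-p[1])-.096,T[:,:2].mean(0),loss="soft_l1",f_scale=.003).x
    f3=least_squares(lambda p:np.hypot(T[:,0]-p[0],T[:,1]-p[1])-p[2],[*f,.096],loss="soft_l1",f_scale=.003).x
    d=np.hypot(T[:,0]-f[0],T[:,1]-f[1]); T=T[abs(d-.096)<.012]
    a=np.degrees(np.arctan2(T[:,1]-f[1],T[:,0]-f[0])); s=np.sort(a); g=np.diff(np.r_[s,s[0]+360]); i=g.argmax()
    e0,e1=s[i],s[(i+1)%len(s)]   # gap from e0 ccw to e1
    r_=np.hypot(P[:,0]-f[0],P[:,1]-f[1]); L=P[(r_>.110)&(zz>.03)]
    la=np.degrees(np.arctan2(L[:,1].mean()-f[1],L[:,0].mean()-f[0]))
    print(" centre",f.round(4),"free",f3.round(4),"n",len(T),"gap",g[i].round(1),"from",e0.round(1),"to",e1.round(1),"lug",la.round(1),len(L),L.mean(0).round(3))
    print(" hist",np.histogram(a,36,(-180,180))[0])
    # others
    hgt=W[...,2]; mm=(hgt>.012)&(hgt<.12)&~m; k,lab,st,ce=cv2.connectedComponentsWithStats(mm.astype(np.uint8))
    for j in range(1,k):
        if st[j,4]>80:
            Q=W[lab==j]; 
            if .3<Q[:,0].mean()<.9 and -.4<Q[:,1].mean()<.5: print("  obj",ce[j].round(),Q.min(0).round(3),Q.max(0).round(3),Q.mean(0).round(3))
E
python3 m.py
```

```text
top 5727 z pct [0.0033 0.0202 0.0755 0.0786 0.0806]
 table z 0.0
 centre [0.5753 0.1281] free [0.5757 0.1288 0.0954] n 601 gap 158.0 from 159.2 to -42.9 lug 133.7 153 [0.494 0.213 0.057]
 hist [ 0  0  0  0  0  0  0  0  0  0  0  0  0  9 30 35 35 28 38 31 31 28 31 29
 31 29 27 27 24 23 31 30 26 28  0  0]
  obj [308. 182.] [0.719 0.164 0.016] [0.786 0.228 0.093] [0.745 0.196 0.061]
  obj [259. 242.] [0.534 0.248 0.012] [0.723 0.355 0.026] [0.614 0.304 0.018]
scene 6390 z pct [0.005  0.0149 0.0756 0.0778 0.0791]
 table z -0.0001
 centre [0.5766 0.1285] free [0.5769 0.1289 0.0956] n 895 gap 158.0 from 158.2 to -43.8 lug 132.3 162 [0.497 0.216 0.057]
 hist [ 0  0  0  0  0  0  0  0  0  0  0  0  0 11 52 50 49 50 46 50 49 45 47 43
 41 38 43 46 44 42 42 43 39 25  0  0]
  obj [387. 254.] [0.534 0.248 0.012] [0.723 0.356 0.026] [0.619 0.303 0.018]
  obj [309. 268.] [0.584 0.061 0.064] [0.679 0.23  0.076] [0.654 0.151 0.071]
  obj [344. 324.] [0.724 0.163 0.017] [0.786 0.23  0.09 ] [0.762 0.194 0.059]
```

The two views agree. The bowl's centre is (0.576, 0.128), its rim top is about 0.076, and its yaw is about 57.5°. The bead spans 158° to -43° including its end caps, and the lug is at 133°. I'll shut the fingers and move above rim0 at (0.491, 0.173).

Call:
{"name": "servo_tool", "arguments": {
  "commands": [
    [0, 0, 0, 22, -33, 0, 1],
    [0, 0, 0, 44, -66, 0, 1],
    [0, 0, 0, 66, -99, 0, 1],
    [0, 0, 0, 88, -132, 0, 1],
    [0, 0, 0, 110, -165, 0, 1]
  ],
  "force": 20
}}

```text
clock: 0.52
tcp_pos: [0.2788, 0.4867, 0.2496]
orientation: [-0.394, -3.117, 0.001]
contact_force: [1.0, 0.7, 0.2]
grip_width: 0.0258
gripper_force: 0.0
```

Call:
{"name": "servo_tool", "arguments": {
  "commands": [
    [0, 0, 0, 22, -33, 0, 1],
    [0, 0, 0, 44, -66, 0, 1],
    [0, 0, 0, 66, -99, 0, 1],
    [0, 0, 0, 88, -132, 0, 1],
    [0, 0, 0, 110, -165, 0, 1]
  ]
}}

```text
clock: 0.93
tcp_pos: [0.3887, 0.3218, 0.2499]
orientation: [-0.394, -3.116, 0.0]
contact_force: [1.2, 0.4, 0.7]
grip_width: -0.0001
gripper_force: 0.0
```

Call:
{"name": "servo_tool", "arguments": {
  "commands": [
    [0, 0, 0, 22, -33, 0, 1],
    [0, 0, 0, 44, -66, 0, 1],
    [0, 0, 0, 66, -99, 0, 1],
    [0, 0, 0, 88, -132, 0, 1],
    [0, 0, 0, 103, -151, 0, 1]
  ]
}}

```text
clock: 1.35
tcp_pos: [0.4927, 0.168, 0.25]
orientation: [0.401, 3.115, -0.002]
contact_force: [-0.2, 0.1, -0.7]
grip_width: 0.0002
gripper_force: 0.0
```

Call:
{"name": "servo_tool", "arguments": {
  "commands": [
    [0, 0, 0, 0, 0, 0, 1],
    [0, 0, 0, 0, 0, 0, 1],
    [0, 0, 0, 0, 0, -20, 1],
    [0, 0, 0, 0, 0, -40, 1],
    [0, 0, 0, 0, 0, -60, 1]
  ]
}}

```text
clock: 1.77
tcp_pos: [0.4904, 0.1745, 0.1893]
orientation: [-0.391, -3.117, -0.002]
contact_force: [-0.4, 0.0, 0.1]
grip_width: 0.0001
gripper_force: 0.0
```

Run:
```python
from h import *
for i in range(3): im,_=r.grab_frame("top")
o=r.get_obs(); print(o["clock"],o["tcp_pos"],o["orientation"],o["contact_force"],o["grip_width"])
cv2.imwrite("pics/w1.png",r.grab_frame("wrist")[0])
c=np.array([.576,.1284]); p=lambda a:c+.096*np.array([np.cos(np.radians(57.5+a)),np.sin(np.radians(57.5+a))])
A=[95-190/30*i for i in range(31)]
for k in range(6): print([(1000*(p(A[5*k+j])-p(A[5*k]))).round(0).tolist() for j in range(1,6)], p(A[5*k+5]).round(4))
print(p(95))
```

```text
1.9167 [0.48941177 0.17363341 0.18886769] [-3.90679455e-01 -3.11385164e+00  2.75973242e-03] [-0.18740913  0.37852297  0.60649959] -0.0001492777699932305
[[5.0, 9.0], [12.0, 18.0], [19.0, 25.0], [27.0, 32.0], [36.0, 38.0]] [0.5268 0.2108]
[[9.0, 5.0], [19.0, 9.0], [30.0, 12.0], [40.0, 13.0], [51.0, 14.0]] [0.5774 0.2244]
[[11.0, -1.0], [21.0, -3.0], [31.0, -6.0], [41.0, -10.0], [50.0, -15.0]] [0.6276 0.2094]
[[9.0, -6.0], [16.0, -13.0], [24.0, -21.0], [30.0, -30.0], [35.0, -39.0]] [0.6624 0.1702]
[[4.0, -10.0], [7.0, -20.0], [9.0, -30.0], [10.0, -41.0], [9.0, -52.0]] [0.6715 0.1186]
[[-2.0, -10.0], [-4.0, -21.0], [-8.0, -31.0], [-13.0, -40.0], [-19.0, -49.0]] [0.6522 0.07  ]
[0.49084696 0.17272787]
```

View pics/w1.png

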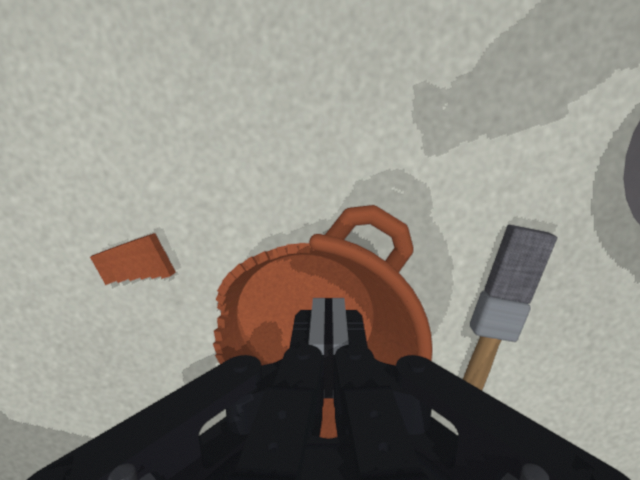

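The wrist view shows the rim's broken end at about (315,241), just left of the lug loop at (370,235). The sherd is at left (135,257). I'll cross-check that end by casting its ray.

Run:
```python
from h import *
from scipy.spatial.transform import Rotation as R
o=r.get_obs(); im,d=r.grab_frame("wrist"); c=r.camera_info("wrist"); T=np.array(c["T_tool_cam"]); f=240/np.tan(np.radians(c["vertical_fov"])/2)
Rt=R.from_rotvec(o["orientation"]).as_matrix()
for u,v in[(312,241),(318,243),(431,340),(375,255)]:
    D=Rt@T[:3,:3]@np.array([(u-c["cx"])/f,-(v-c["cy"])/f,-1]); O=Rt@T[:3,3]+o["tcp_pos"]
    q=O+D*(.074-O[2])/D[2]; w=O+D*d[v,u]; e=q[:2]-[.576,.1284]
    print(u,v,q.round(4),"depth pt",w.round(4),"r",np.hypot(*e).round(4),"ang",np.degrees(np.arctan2(e[1],e[0])).round(1))
```

```text
312 241 [0.486  0.1637 0.074 ] depth pt [0.4853 0.164  0.0763] r 0.0966 ang 158.6
318 243 [0.4885 0.1673 0.074 ] depth pt [0.4879 0.1675 0.0759] r 0.0958 ang 156.0
431 340 [0.5841 0.2301 0.074 ] depth pt [6.365e-01 2.413e-01 3.000e-04] r 0.1021 ang 85.5
375 255 [0.5068 0.2035 0.074 ] depth pt [0.5068 0.2035 0.0739] r 0.1021 ang 132.7
```

The wrist view confirms the end of the rim, so I'll descend over rim0.

Call:
{"name": "servo_tool", "arguments": {
  "commands": [
    [0, 0, 0, 1, -1, -25, 1],
    [0, 0, 0, 1, -1, -50, 1],
    [0, 0, 0, 1, -1, -70, 1],
    [0, 0, 0, 1, -1, -82, 1],
    [0, 0, 0, 1, -1, -82, 1]
  ]
}}

```text
clock: 2.43
tcp_pos: [0.4913, 0.172, 0.107]
orientation: [-0.393, -3.115, 0.002]
contact_force: [-0.3, -0.4, -0.1]
grip_width: -0.0
gripper_force: 0.0
```

Call:
{"name": "servo_tool", "arguments": {
  "commands": [
    [0, 0, 0, 0, 0, 0, 1],
    [0, 0, 0, 0, 0, 0, 1],
    [0, 0, 0, 0, 0, 0, 1]
  ]
}}

```text
clock: 2.68
tcp_pos: [0.4932, 0.1723, 0.1096]
orientation: [0.394, 3.114, 0.003]
contact_force: [-0.5, 0.0, -0.5]
grip_width: 0.0001
gripper_force: 0.0
```

Call:
{"name": "servo_tool", "arguments": {
  "commands": [
    [0, 0, 0, 5, 9, 0, 1],
    [0, 0, 0, 12, 18, 0, 1],
    [0, 0, 0, 19, 25, 0, 1],
    [0, 0, 0, 27, 32, 0, 1],
    [0, 0, 0, 36, 38, 0, 1]
  ]
}}

```text
clock: 3.1
tcp_pos: [0.5291, 0.2114, 0.1081]
orientation: [0.392, 3.117, 0.001]
contact_force: [-0.6, -0.2, -0.2]
grip_width: 0.0001
gripper_force: 0.0
```

Call:
{"name": "servo_tool", "arguments": {
  "commands": [
    [0, 0, 0, 9, 5, 0, 1],
    [0, 0, 0, 19, 9, 0, 1],
    [0, 0, 0, 30, 12, 0, 1],
    [0, 0, 0, 40, 13, 0, 1],
    [0, 0, 0, 51, 14, 0, 1]
  ]
}}

```text
clock: 3.52
tcp_pos: [0.5801, 0.2242, 0.1078]
orientation: [-0.394, -3.117, 0.0]
contact_force: [-0.7, -0.0, 0.1]
grip_width: 0.0001
gripper_force: 0.0
```

Call:
{"name": "servo_tool", "arguments": {
  "commands": [
    [0, 0, 0, 11, -1, 0, 1],
    [0, 0, 0, 21, -3, 0, 1],
    [0, 0, 0, 31, -6, 0, 1],
    [0, 0, 0, 41, -10, 0, 1],
    [0, 0, 0, 50, -15, 0, 1]
  ]
}}

```text
clock: 3.93
tcp_pos: [0.6302, 0.2081, 0.1079]
orientation: [0.395, 3.117, -0.0]
contact_force: [-0.4, 1.5, 0.3]
grip_width: 0.0001
gripper_force: 0.0
```

Call:
{"name": "servo_tool", "arguments": {
  "commands": [
    [0, 0, 0, 7, -5, 0, 1],
    [0, 0, 0, 14, -12, 0, 1],
    [0, 0, 0, 22, -20, 0, 1],
    [0, 0, 0, 28, -29, 0, 1],
    [0, 0, 0, 33, -38, 0, 1]
  ]
}}

```text
clock: 4.35
tcp_pos: [0.6629, 0.1694, 0.108]
orientation: [0.395, 3.117, -0.0]
contact_force: [-0.6, 1.0, -0.5]
grip_width: -0.0002
gripper_force: 0.0
```

Call:
{"name": "servo_tool", "arguments": {
  "commands": [
    [0, 0, 0, 4, -10, 0, 1],
    [0, 0, 0, 7, -20, 0, 1],
    [0, 0, 0, 9, -30, 0, 1],
    [0, 0, 0, 10, -41, 0, 1],
    [0, 0, 0, 9, -52, 0, 1]
  ]
}}

```text
clock: 4.77
tcp_pos: [0.6713, 0.1176, 0.108]
orientation: [0.395, 3.117, 0.0]
contact_force: [0.5, -0.9, -0.2]
grip_width: -0.0003
gripper_force: 0.0
```

Call:
{"name": "servo_tool", "arguments": {
  "commands": [
    [0, 0, 0, -2, -10, 0, 1],
    [0, 0, 0, -4, -21, 0, 1],
    [0, 0, 0, -8, -31, 0, 1],
    [0, 0, 0, -13, -40, 0, 1],
    [0, 0, 0, -19, -49, 0, 1]
  ]
}}

```text
clock: 5.18
tcp_pos: [0.6516, 0.0688, 0.108]
orientation: [-0.395, -3.117, -0.0]
contact_force: [-0.6, -0.9, -0.8]
grip_width: -0.0002
gripper_force: 0.0
```

Call:
{"name": "servo_tool", "arguments": {
  "commands": [
    [0, 0, 0, 0, 0, 0, 1],
    [0, 0, 0, 0, 0, 0, 1],
    [0, 0, 0, 0, 0, 0, 1]
  ]
}}

```text
clock: 5.43
tcp_pos: [0.6523, 0.0706, 0.1082]
orientation: [0.393, 3.117, 0.001]
contact_force: [-0.1, -0.4, -0.5]
grip_width: 0.0
gripper_force: 0.0
```

Run:
```python
from h import *
im,W,c=cloud("scene"); cv2.imwrite("pics/s2.png",cv2.resize(im[150:350,180:430],None,fx=3,fy=3)[:600,:750])
```

```text
(no output)
```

View pics/s2.png

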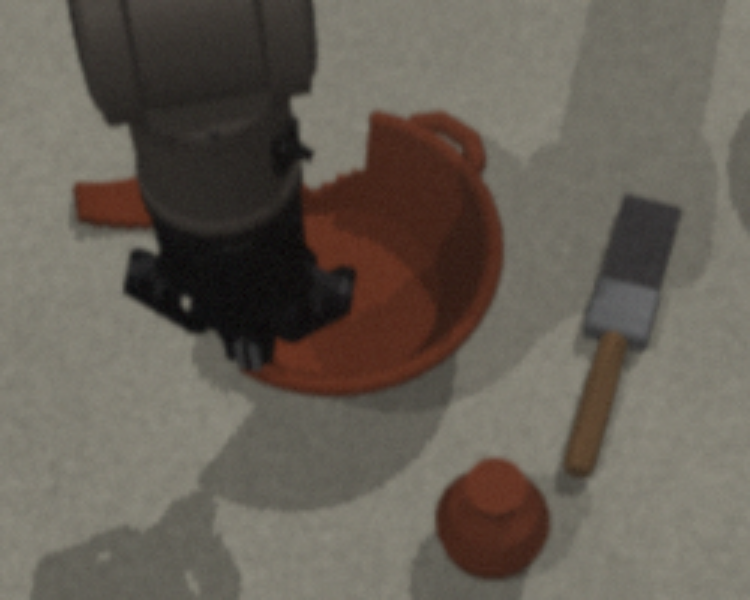

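The crop shows the fingertips (255,360) at the rim's plain broken end. The bowl, brush (625,330) and juglet (495,520) look undisturbed. Now I lift clear.

Call:
{"name": "servo_tool", "arguments": {
  "commands": [
    [0, 0, 0, 0, 0, 30, 1],
    [0, 0, 0, 0, 0, 65, 1],
    [0, 0, 0, 0, 0, 100, 1],
    [0, 0, 0, 0, 0, 130, 1],
    [0, 0, 0, 0, 0, 150, 1]
  ]
}}

```text
clock: 5.9
tcp_pos: [0.6535, 0.0708, 0.2618]
orientation: [0.392, 3.113, 0.003]
contact_force: [0.4, 0.3, -0.2]
grip_width: 0.0
gripper_force: 0.0
```

Call:
{"name": "servo_tool", "arguments": {
  "commands": [
    [0, 0, 0, 0, 0, 0, 1],
    [0, 0, 0, 0, 0, 0, 1],
    [0, 0, 0, 0, 0, 0, 1]
  ]
}}

```text
clock: 6.15
tcp_pos: [0.6517, 0.0705, 0.2572]
orientation: [-0.393, -3.116, 0.0]
contact_force: [-1.3, 0.5, 0.1]
grip_width: -0.0002
gripper_force: 0.0
```

Run:
```python
from h import *
o=r.get_obs(); print(o["clock"],o["tcp_pos"],o["contact_force"]); print(r.hand_in())
```

```text
6.15 [0.65173503 0.07045267 0.25715105] [-1.28258277  0.54305703  0.09956634]
the job is handed in; nothing more can be done
None
```

I traced the rim from the lug end to the plain broken end with the tips about 13 mm above it, with no sign of contact, then lifted the hand 150 mm clear and handed the job in; no verdict came back.

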